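Snap the lens cap onto a pressure gauge and keep it pressed

ROBOT

A 6-joint arm with a two-finger parallel gripper is mounted at the origin on the work surface. World frame = base frame: x ahead of the robot, y to its left, z up, the work surface at z = 0. Lengths are in m, angles in degrees, forces in N, time in s.
With the tool pointing down it reaches from about 0.3 to 0.75 m from the base axis. Payload 8.5 kg.
Tool frame: the origin (TCP) lies between the finger pads; the fingertips stand 17 mm ahead of it and the grasp point (between the pads) lies 2 mm behind it; z points along the fingers, y is the direction in which the jaws open and shut (so a half turn about z gives the same grasp; the last joint's range is limited). The gripper opens to 85 mm and grips with 20 to 120 N. Pads are 22 mm wide; open, the fingers measure 114 mm over their backs; the gripper's body (76 mm by 85 mm) begins 54 mm behind the grasp point. The pads swing forward as they close: fully open they stand 13 mm farther back than shut.
Start: joints at [64.498, 21.807, 74.336, -0, 83.858, -12.336], TCP at [0.125, 0.536, 0.225] pointing down, gripper open.
Joint ranges: [-178.18, 178.18], [-50.72, 133.34], [12.68, 142.11], [-81.47, 261.47], [9.98, 163.14], [-165.26, 165.26]. Speed limits (degrees/s): [136.94, 136.94, 180, 180, 180, 180].

INTERFACE

Orientations are given as a 3x3 rotation matrix whose columns are the frame's x, y, z axes.
In Python, from rig import readout, eyes, env gives the robot as it stands.
- The arm moves only by the tool arm_command, never from a script. Its argument "rows" is text: rows parted by semicolons, each of 7 numbers parted by spaces: the closure, from 0 (fully open) to 1 (shut), then the shift along the tool's x, y, z in mm, then the turn, a rotation vector about the tool's x, y, z in degrees. In form: grip dx dy dz rx ry rz; .... A call has 1 to 5 rows; each row shifts and turns the commanded pose from where the row before left it, along the tool's axes as they then stand; what a row does not reach is not made up. A row lasts 1/12 s, in which the tool goes at most 41.7 mm and 7.16 degrees, less where a joint would pass 70% of its speed; a pose out of reach is approached as far as the arm can. A call with a gripper value outside its range is refused whole. The fingers move at their own pace and stop on an object; "squeeze" is the grip in N (left out, the last holds). Time passes only in rows, so rows that do not move let the fingers close. It gives the time, the measured TCP pose, the force and the opening at its end, in the units of the state.
- readout.observe(): the state, without advancing time (a new reading comes with each control period).
- eyes.get_image(name): name is "scene" or "top"; returns the picture (400x640x3 uint8, red, green, blue); there is no depth.
- eyes.camera_model(name): a dict with "mtx" (3x3 intrinsics, pixels), "k1" (the pictures are not rectified: a ray, as slopes to the right and down, at radius r is drawn at 1 + k1 r^2 times it, then the intrinsics apply), "view" (4x4, takes a point from world to camera coordinates). Camera axes: x right, y up, looking along -z (the intrinsics and any distortion apply to the point x, -y, -z); pixel columns grow to the right and rows downward; lengths in m; the calibration is good to about 2 mm. A picture is of the moment at which its call begins. camera_model takes no time and is no camera call.
- env.close_job(): hands the job in, once; it reports no verdict.
The state is a dict: "time_s": time; "q": joint angles; "qvel": joint speeds; "joint_efforts": joint torques, N m; "position": TCP position; "tool_rot": TCP orientation; "ft_force": force on the tool from outside, world axes, zero at the start; "wrist_torque": the same for the moment, N m; "grip_width": finger opening in m.
Only numpy, scipy, OpenCV 4.12 (cv2) and the standard library are available. Lean on these libraries where they do the work, as an engineer would, in place of code of your own. Each camera call takes 0.05 s, during which the arm holds its last target. There are 200 camera calls.

TASK

One of the two brass pressure gauges on the bench has no lens cap: pick the loose cap off the cork pad with a gentle grip, set it squarely over that gauge and press it straight down until it snaps fully home, without crushing it. Then keep pressing: the program finishes with the robot still pushing the cap firmly down on its seat. Leave the gauge that already has its cap, and everything else on the bench, alone.

Things in the scene. Friction and masses are not known exactly. Their poses are not given: they have to be found in the camera images.
- cap: loose lens cap, light plastic (about 40 g), lying open side down on the cork pad: black rim 54 mm across, 21 mm tall, clear window on top. Origin: centre of its underside (open edge), z up. The hollow inside is 18 mm deep, 50 mm wide; a 3 mm tall lip at the open edge narrows it to 44 mm. Fragile: the fingers' forces on it must stay below 85 N in all: grip with under 40 N per finger.
- cap_top (a point): centre of the clear window (39 mm wide, level with the rim's top), 21 mm above the cap's origin. A good spot to push on.
- gauge_open: brass gauge without a cap, fixed, face up. Origin: centre of the underside of its dark steel foot (60 x 60 x 20 mm), on the bench, z up. Round case 42 mm across on the foot's centre line, up to 62 mm, top edge chamfered 2.5 mm; a shoulder 50 mm across ends at 40 mm height. With the cap fully home the cap's origin is 44 mm above this origin and cap_top 65 mm.
- dial (a point): centre of the open gauge's white dial, the flat top of its case, 62 mm above the gauge's origin. The fully home cap rests on it and stops hard; press it there with about 10 to 25 N (under 8 N does not count, over 50 N breaks it).
- catches (a point): point on the open gauge's axis, 52 mm above its origin, level with four spring balls that stick 3.2 mm out of the case's side. A cap centred within 2 mm slips over the top and rests on the balls, its underside 57 mm above the gauge's origin. Pressing takes up to 10 to 20 N over about 4 mm, then the cap snaps past with a sudden drop in force and drops home.
- gauge_done: the same gauge with its cap already fitted (black rim, top 65 mm above the bench), fixed; not to be touched. Origin: centre of the underside of its foot. The two gauges may stand either way round.
- pad: round cork pad, 84 mm in diameter, 4 mm thick, fixed; the cap lies on it, near its middle. Origin: centre of its underside.
- dropper: bystander: blue dropper bottle, 38 mm wide, 95 mm tall, standing. Origin: centre of its underside.
- lamp: bystander: round steel spirit lamp, 72 mm wide, 78 mm tall. Origin: centre of its underside.
- charcoal: bystander: black charcoal block, 60 x 100 x 35 mm. Origin: centre of its underside.
- wrench: bystander: steel wrench, 160 mm long, lying. Origin: near its middle, on the bench.
- brush: bystander: small brush, 170 mm long, lying. Origin: near its middle, on the bench.
- fitting: bystander: brass hex fitting, 28 mm wide, 30 mm tall. Origin: centre of its underside.

How it is judged:
By the outcome, as a careful person would: the job done as asked, in the order asked, and still so for the second after the job is handed in, while the arm keeps its last pose, push and grip.
It also fails if it takes over 61 s, if anything falls off the work surface, if the arm or the gripper's body presses on something with over 40 N, if the wrist force passes 120 N, or if a joint passes its speed limit or range.

## Working session

There is one attempt and no reset: what is moved stays moved. The work goes in short steps, Python scripts to look and compute and a tool call to move; the robot and the scene stay as the last step left them, time stands still between calls to the robot, and variables do not carry over. Pictures are saved under pics/ and viewed, about 8 in all and at most 12, crops included, and the job is handed in when it is done.

Besides the shell and the picture viewer there is one more tool, called after "Call:" by a JSON object that holds its "method" and its "body". arm_command: Moves the arm, as the interface text tells. Its arguments: {"type":"object","properties":{"rows":{"type":"string"},"squeeze":{"type":"number"}},"required":["rows"]}

```bash
mkdir -p pics; cat > h.py <<'E'
import numpy as np, cv2
from rig import readout, eyes, env
def snap(name,fn):
    im=eyes.get_image(name); cv2.imwrite(f'pics/{fn}.png',im[:,:,::-1]); return im
def ray(name,u,v):
    c=eyes.camera_model(name);K=np.array(c['mtx']);V=np.array(c['view'])
    d=np.array([(u-K[0,2])/K[0,0],(v-K[1,2])/K[1,1]]);s=d.copy()
    for _ in range(20): s=d/(1+c['k1']*(s@s))
    R=V[:3,:3]; o=-R.T@V[:3,3]; return o,R.T@np.array([s[0],-s[1],-1])
def atz(name,u,v,z):
    o,d=ray(name,u,v); return o+d*(z-o[2])/d[2]
def proj(name,p):
    c=eyes.camera_model(name);K=np.array(c['mtx']);V=np.array(c['view'])
    q=V[:3,:3]@np.asarray(p).T+V[:3,3:]
    s=np.array([q[0],-q[1]])/-q[2]; s=s*(1+c['k1']*(s**2).sum(0)); return (K[:2,:2]@s+K[:2,2:]).T
E
python3 - <<'E'
from h import *
snap('top','top0');snap('scene','scene0')
s=readout.observe();print(s)
for n in('top','scene'):
    c=eyes.camera_model(n);V=np.array(c['view']);print(n,c['k1'],np.array(c['mtx']).round(1).tolist(),(-V[:3,:3].T@V[:3,3]).round(3),V[:3,:3].round(2).tolist())
E
```

```text
{'time_s': 0.1, 'q': array([ 6.44988178e+01,  2.18359812e+01,  7.43786369e+01,  1.97947510e-04,
        8.38587547e+01, -1.23361334e+01]), 'qvel': array([-0.1051456 , -0.11680918, -0.13716026,  0.06089445,  0.01923433,
       -0.01540187]), 'joint_efforts': array([ 3.91640104e-03, -4.49220657e+01, -2.31659460e+01, -1.06382988e-04,
        3.63254287e-03,  9.30771108e-06]), 'position': array([0.12515196, 0.53529431, 0.22469474]), 'tool_rot': array([[-9.73717857e-01,  2.27756947e-01, -5.54435255e-04],
       [ 2.27757453e-01,  9.73717212e-01, -1.15435740e-03],
       [ 2.76950234e-04, -1.25029518e-03, -9.99999180e-01]]), 'ft_force': array([-1.06639945, -0.01756933, -0.43737452]), 'wrist_torque': array([ 0.01648798, -0.00864026, -0.0261527 ]), 'grip_width': 0.08547199531321927}
top 0.018028704045920482 [[448.7, 0.0, 313.8], [0.0, 448.7, 206.8], [0.0, 0.0, 1.0]] [0.428 0.034 1.056] [[-0.02, -1.0, 0.02], [0.98, -0.02, 0.19], [-0.18, 0.02, 0.98]]
scene -0.041979191712337244 [[446.3, 0.0, 322.1], [0.0, 446.3, 199.3], [0.0, 0.0, 1.0]] [1.407 0.716 0.806] [[-0.68, 0.73, 0.01], [-0.41, -0.39, 0.83], [0.61, 0.56, 0.56]]
```

View pics/top0.png

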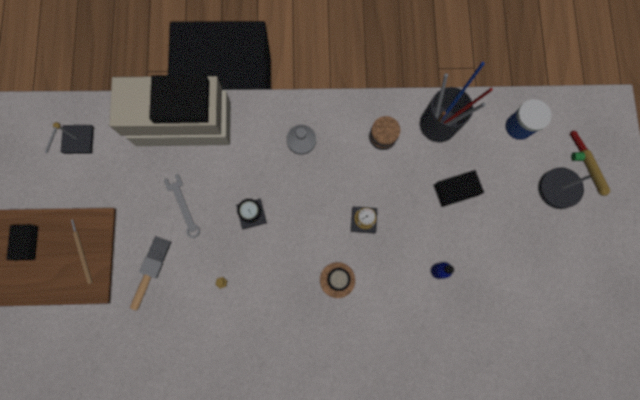

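View pics/scene0.png

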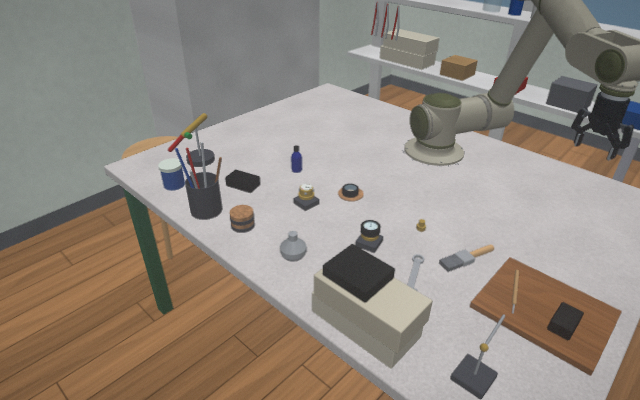

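The top view shows the open gauge near (366,217), the capped gauge near (250,212) and the cap on its cork pad near (339,280). In the scene view they are near (306,195), (370,235) and (350,190). I'll zoom in to measure them.

```bash
python3 - <<'E'
from h import *
t=cv2.imread('pics/top0.png');s=cv2.imread('pics/scene0.png')
def crop(im,u,v,w=40,h=30,k=10):
    c=im[v-h//2:v+h//2,u-w//2:u+w//2]; c=cv2.convertScaleAbs(cv2.resize(c,None,fx=k,fy=k,interpolation=cv2.INTER_CUBIC),alpha=1.6)
    for i in range(0,w,10):
        cv2.line(c,(i*k,0),(i*k,h*k),(0,255,0),1);cv2.putText(c,str(u-w//2+i),(i*k,10),0,.4,(0,255,255),1)
    for i in range(0,h,10):
        cv2.line(c,(0,i*k),(w*k,i*k),(0,255,0),1);cv2.putText(c,str(v-h//2+i),(0,i*k+12),0,.4,(0,255,255),1)
    return c
cv2.imwrite('pics/c.png',np.vstack([np.hstack([crop(t,366,217),crop(t,339,279)]),np.hstack([crop(s,306,195),crop(s,350,190)])]))
print(atz('top',366,217,.062),atz('top',339,279,.025),atz('scene',306,187,.062),atz('scene',350,187,.025))
E
```

```text
[ 0.58986168 -0.1034996   0.062     ] [ 0.45432128 -0.04118503  0.025     ] [ 0.59005122 -0.1010226   0.062     ] [ 0.45108266 -0.03885632  0.025     ]
```

View pics/c.png

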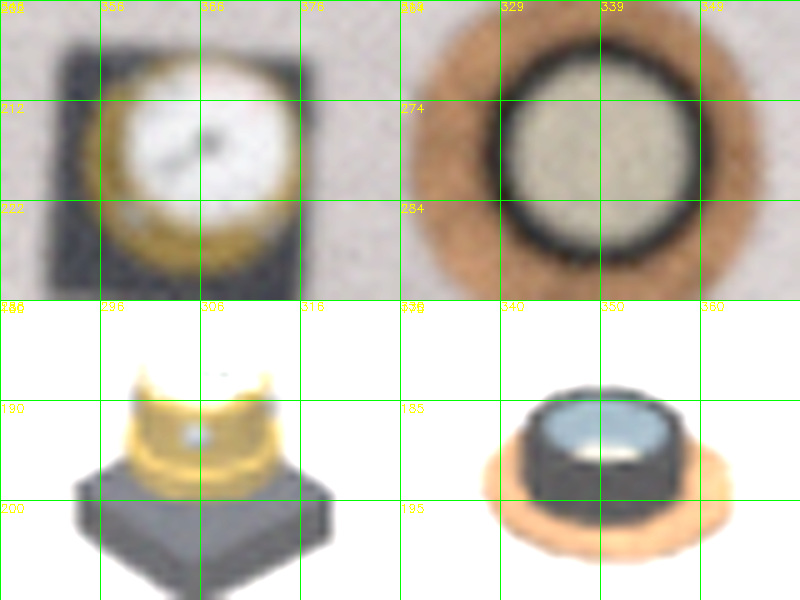

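The crops show the dial centred near top pixel (366.4,215.9) and the cap window near (338.5,278.5). The dark rim and the cork pad are both clearly visible. Next I'll get sub-pixel centres and plan the approach.

```bash
cat >> h.py <<'E'
def blob(im,u,v,lo,w=14):
    "intensity-weighted centroid of the blob brighter than lo (grey) at (u,v)"
    g=cv2.cvtColor(im,cv2.COLOR_BGR2GRAY)[v-w:v+w+1,u-w:u+w+1]
    k=8; G=cv2.resize(g,None,fx=k,fy=k,interpolation=cv2.INTER_CUBIC)
    n,L,st,c=cv2.connectedComponentsWithStats((G>lo).astype(np.uint8))
    l=L[L.shape[0]//2,L.shape[1]//2]; return (c[l]+.5)/k-.5+[u-w,v-w], st[l][2:4]/k
def fwd(R,p,q):
    "world displacement p->q in tool axes, mm"
    return R.T@(np.asarray(q)-p)*1000
E
python3 - <<'E'
from h import *
from scipy.optimize import least_squares
t=cv2.imread('pics/top0.png');s=cv2.imread('pics/scene0.png')
g=cv2.cvtColor(t,cv2.COLOR_BGR2GRAY);print(g[216,346:388],g[279,322:356],sep='\n')
g=cv2.cvtColor(s,cv2.COLOR_BGR2GRAY);print(g[182:200,306],g[187,295:318],g[180:200,350])
for lo in(110,125):print('dial',lo,*blob(t,366,216,lo)); 
for lo in(70,85,100):print('win',lo,*blob(t,338,278,lo,9),atz('top',*blob(t,338,278,lo,9)[0],.025).round(4))
for lo in(125,):print('dials',*blob(s,306,186,lo,9)); 
for lo in(85,100):print('wins',*blob(s,350,187,lo,7),atz('scene',*blob(s,350,187,lo,7)[0],.025).round(4))
print(atz('top',*blob(t,366,216,125)[0],.062),atz('scene',*blob(s,306,186,125,9)[0],.062))
E
```

```text
[128 129 131 124 120  89  57  50  64  80  77  80 104 126 147 148 148 145
 141 126 110 113 134 145 151 154 149 149 127 102  89 105 124 129 129 133
 130 128 129 130 126 125]
[ 88  85  87  81  72  43  31  52  82 103 114 116 115 115 113 116 114 121
 118 118 117 112 117 112 101  83  51  35  53  74  74  81  91 112]
[191 190 200 215 188 157 216 196 170 129 120 124 108 108 113 137 109 105] [189 189 189 191 169 159 195 215 217 219 185 157 168 149 180 199 180 168
 173 193 193 193 188] [198 195 190 149  83 116 113 114 119 137 150  80  59  56  60  58  61  83
 138 141]
dial 110 [363.07116068 219.24083895] [26.375 25.375]
dial 125 [364.46178339 218.21549941] [29. 29.]
win 70 [338.5849355  278.85585153] [17.875 17.625] [ 0.4547 -0.0403  0.025 ]
win 85 [338.53212158 278.91047879] [16.75 17.25] [ 0.4545 -0.0401  0.025 ]
win 100 [338.55956601 278.84787811] [15.375 16.   ] [ 0.4547 -0.0402  0.025 ]
dials [305.98530806 184.3077788 ] [19. 19.]
wins [350.07954673 184.56595428] [15.    11.375] [ 0.4396 -0.0481  0.025 ]
wins [350.1337828  187.60182216] [11.625  6.125] [ 0.4535 -0.0362  0.025 ]
[ 0.58715336 -0.09991942  0.062     ] [ 0.57909901 -0.11188566  0.062     ]
```

```bash
python3 - <<'E'
from h import *
t=cv2.imread('pics/top0.png')
g=cv2.resize(cv2.cvtColor(t,cv2.COLOR_BGR2GRAY)[200:234,348:386],None,fx=8,fy=8,interpolation=cv2.INTER_CUBIC)
for lo in(112,118,124):
    n,L=cv2.connectedComponents((g>lo).astype(np.uint8)); l=L[(212-200)*8+4,(366-348)*8+4]
    c,_=cv2.findContours((L==l).astype(np.uint8),0,2); (x,y),(w,h),a=cv2.fitEllipse(cv2.convexHull(max(c,key=len)))
    u,v=(x+.5)/8-.5+348,(y+.5)/8-.5+200; print(lo,u,v,w/8,h/8,atz('top',u,v,.062).round(4))
P=atz('top',366.4,215.9,.062); print(P, proj('scene',[P]),proj('scene',[[.4546,-.0402,.025]]))
s=readout.observe();R=s['tool_rot'];p=s['position']
print(fwd(R,p,[.4546,-.0402,.12]), np.degrees(np.arctan2(.228,-.974)))
E
```

```text
112 366.4686393737793 216.10699462890625 16.178152084350586 16.787372589111328 [ 0.5919 -0.1046  0.062 ]
118 366.48840713500977 216.0646686553955 15.716592788696289 16.225692749023438 [ 0.592  -0.1047  0.062 ]
124 366.50933837890625 216.06082725524902 15.2026948928833 15.635205268859863 [ 0.592  -0.1047  0.062 ]
[ 0.59235365 -0.1045063   0.062     ] [[304.6678074  186.86889865]] [[348.98187246 187.27020158]]
[-451.89155426 -485.20374046  105.17632013] 166.82507339274898
```

Call:
{"method": "arm_command", "body": {"rows": "0 -28 -30 0 0 0 0;0 -28 -30 0 0 0 0;0 -28 -30 0 0 0 0;0 -28 -30 0 0 0 0;0 -28 -30 0 0 0 0"}}

```text
time_s: 0.52
position: [0.2276, 0.3558, 0.225]
tool_rot: [[-0.974, 0.227, -0.0], [0.227, 0.974, -0.0], [0.0, -0.0, -1.0]]
ft_force: [0.9, -0.1, -0.4]
grip_width: 0.0854
```

Call:
{"method": "arm_command", "body": {"rows": "0 -28 -30 0 0 0 0;0 -28 -30 0 0 0 0;0 -28 -30 0 0 0 0;0 -28 -30 0 0 0 0;0 -28 -30 0 0 0 0"}}

```text
time_s: 0.93
position: [0.3298, 0.1778, 0.2252]
tool_rot: [[-0.974, 0.228, 0.0], [0.228, 0.974, 0.0], [-0.0, 0.0, -1.0]]
ft_force: [1.0, 1.5, -0.3]
grip_width: 0.0855
```

Call:
{"method": "arm_command", "body": {"rows": "0 -28 -30 0 0 0 0;0 -28 -30 0 0 0 0;0 -28 -30 0 0 0 0;0 -28 -30 0 0 0 0;0 -28 -30 0 0 0 0"}}

```text
time_s: 1.35
position: [0.4321, -0.0004, 0.2251]
tool_rot: [[-0.974, 0.228, -0.0], [0.228, 0.974, 0.0], [0.0, 0.0, -1.0]]
ft_force: [1.1, 1.3, -0.6]
grip_width: 0.0851
```

Call:
{"method": "arm_command", "body": {"rows": "0 0 0 10 0 0 6.8;0 0 0 10 0 0 6.8;0 0 0 10 0 0 6.8;0 0 0 10 0 0 6.8;0 0 0 10 0 0 6.8"}}

```text
time_s: 1.77
position: [0.4315, 0.0016, 0.1745]
tool_rot: [[-0.675, 0.738, -0.001], [0.738, 0.675, 0.0], [0.001, -0.0, -1.0]]
ft_force: [-0.8, 0.4, 0.2]
grip_width: 0.0852
```

```bash
cat >> h.py <<'E'
def where(q):
    s=readout.observe();R=s['tool_rot'];p=s['position']
    print('t',round(s['time_s'],2),'p',p.round(4),'yawy',np.degrees(np.arctan2(R[1,1],R[0,1])).round(1),'tilt',R[:2,2].round(4),'F',s['ft_force'].round(1),'w',round(s['grip_width'],4),'togo',fwd(R,p,q).round(1),'q6',s['q'][5].round(1))
E
python3 -c "
from h import *
where([.4546,-.0402,.026])"
```

```text
t 1.77 p [0.4315 0.0016 0.1745] yawy 42.5 tilt [-0.0007  0.0002] F [-0.8  0.4  0.2] w 0.0852 togo [-46.5 -11.2 148.5] q6 -58.1
```

Call:
{"method": "arm_command", "body": {"rows": "0 -16 -4 10 0 0 0;0 -15 -4 20 0 0 0;0 -15.5 -3.2 20 0 0 0;0 0 0 25 0 0 0;0 0 0 25 0 0 0"}}

```text
time_s: 2.18
position: [0.4554, -0.0407, 0.0741]
tool_rot: [[-0.679, 0.734, 0.001], [0.734, 0.679, -0.0], [-0.001, 0.0, -1.0]]
ft_force: [0.1, -1.0, -0.4]
grip_width: 0.0853
```

Call:
{"method": "arm_command", "body": {"rows": "0 0 0 20 0 0 0;0 0 0 14 0 0 0;0 0 0 8 0 0 0;0 0 0 6 0 0 0;0 0 0 0 0 0 0"}}

```text
time_s: 2.6
position: [0.4549, -0.0399, 0.0266]
tool_rot: [[-0.68, 0.733, -0.001], [0.733, 0.68, 0.0], [0.001, -0.001, -1.0]]
ft_force: [0.5, 0.2, 0.4]
grip_width: 0.0858
```

```bash
python3 -c "
from h import *
where([.4546,-.0402,.026])"
```

```text
t 2.6 p [ 0.4549 -0.0399  0.0266] yawy 42.8 tilt [-0.0013  0.0004] F [0.5 0.2 0.4] w 0.0858 togo [-0.  -0.4  0.6] q6 -62.8
```

Call:
{"method": "arm_command", "body": {"rows": "0.2 0 0 0 0 0 0;0.3 0 0 0 0 0 0;0.35 0 0 0 0 0 0;0.4 0 0 0 0 0 0;0.5 0 0 0 0 0 0", "squeeze": 20}}

```text
time_s: 3.02
position: [0.4553, -0.0401, 0.0276]
tool_rot: [[-0.68, 0.733, 0.001], [0.733, 0.68, -0.0], [-0.001, 0.0, -1.0]]
ft_force: [-0.6, -0.9, -0.4]
grip_width: 0.043
```

Call:
{"method": "arm_command", "body": {"rows": "0.5 0 0 0 0 0 0;0.5 0 0 0 0 0 0;0.5 0 0 0 0 0 0;0.5 0 0 0 0 0 0;0.5 0 0 0 0 0 0"}}

```text
time_s: 3.43
position: [0.4552, -0.04, 0.0272]
tool_rot: [[-0.68, 0.733, 0.0], [0.733, 0.68, -0.0], [-0.0, -0.0, -1.0]]
ft_force: [-0.5, -0.2, 0.1]
grip_width: 0.0429
```

```bash
python3 -c "
from h import *
where([.4546,-.0402,.026])"
```

```text
t 3.43 p [ 0.4552 -0.04    0.0272] yawy 42.8 tilt [ 0. -0.] F [-0.5 -0.2  0.1] w 0.0429 togo [ 0.3 -0.5  1.2] q6 -62.8
```

```bash
python3 - <<'E'
from h import *
s=snap('scene','s1');t=snap('top','t1')
a=cv2.resize(s[165:215,315:385,::-1],(800,571)); cv2.imwrite('pics/s1c.png',a)
E
```

```text
(no output)
```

View pics/s1c.png

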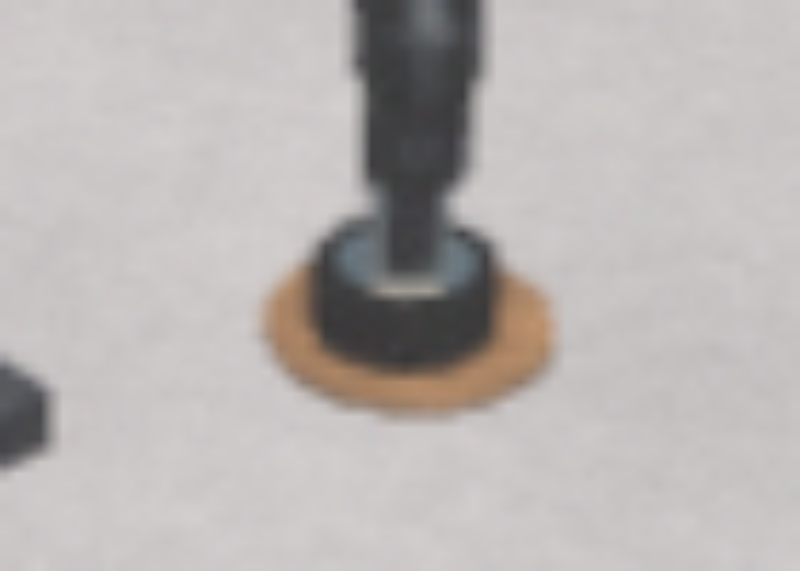

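The close-up shows the jaws shut above the cap, with the tips near scene pixel (351,189) at window level. The cap hasn't moved. The tips are higher than I assumed when the jaws are part-open, so I'll work out their real height.

```bash
python3 - <<'E'
from h import *
c=np.array([.4552,-.04,0]);d=np.array([.733,.68,0])
for o in(.0215,.028):
  for z in(.015,.02,.025,.03): print(o,z,proj('scene',[c+d*o+[0,0,z]])+[[1.1,.2]])
E
```

```text
0.0215 0.015 [[350.20298503 193.83044864]]
0.0215 0.02 [[350.27128402 192.52842853]]
0.0215 0.025 [[350.33983365 191.22126254]]
0.0215 0.03 [[350.40863515 189.90892293]]
0.028 0.015 [[350.30342273 194.95889329]]
0.028 0.02 [[350.37219545 193.65419073]]
0.028 0.025 [[350.44122165 192.34430972]]
0.028 0.03 [[350.51050258 191.02922226]]
```

Call:
{"method": "arm_command", "body": {"rows": "0.2 0 0 0 0 0 0;0.1 0 0 0 0 0 0;0 0 0 0 0 0 0;0 0 0 0 0 0 0;0 0 0 0 0 0 0"}}

```text
time_s: 3.95
position: [0.4551, -0.04, 0.0272]
tool_rot: [[-0.68, 0.733, -0.0], [0.733, 0.68, 0.0], [0.0, -0.0, -1.0]]
ft_force: [-0.0, 0.3, 0.3]
grip_width: 0.0854
```

Call:
{"method": "arm_command", "body": {"rows": "0 0 0 3 0 0 0;0 0 0 2 0 0 0;0 0 0 0 0 0 0"}}

```text
time_s: 4.2
position: [0.4549, -0.0399, 0.0218]
tool_rot: [[-0.68, 0.733, -0.001], [0.733, 0.68, 0.0], [0.001, -0.0, -1.0]]
ft_force: [-0.1, -0.2, -0.0]
grip_width: 0.0853
```

```bash
python3 - <<'E'
from h import *
where([.4546,-.0402,.026])
s=snap('scene','s2')
a=cv2.resize(s[155:215,310:390,::-1],(800,600),interpolation=cv2.INTER_CUBIC); cv2.imwrite('pics/s2c.png',a)
E
```

```text
t 4.2 p [ 0.4549 -0.0399  0.0218] yawy 42.8 tilt [-0.0008  0.0003] F [-0.1 -0.2 -0. ] w 0.0853 togo [ 0.  -0.4 -4.2] q6 -62.8
```

View pics/s2c.png

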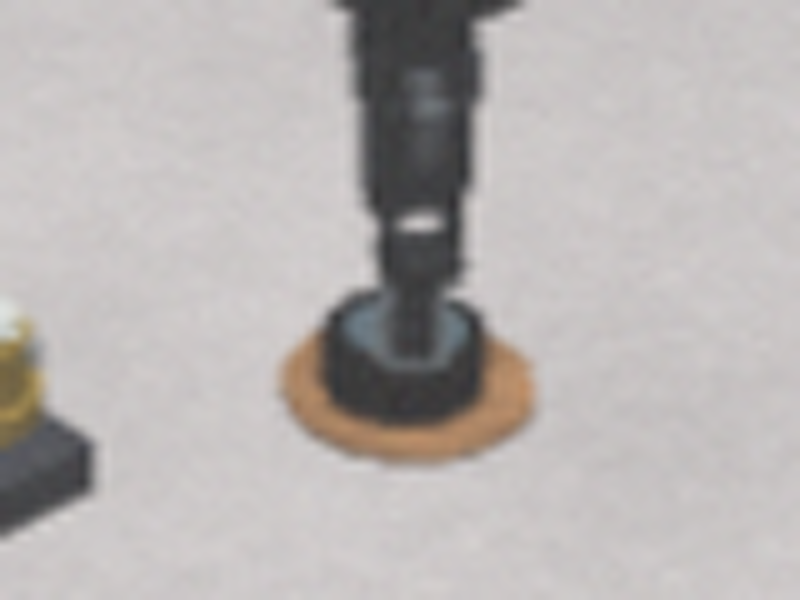

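The tip shows near scene pixel (351,191), higher than the spec suggests. I'll check it against projections of the jaw geometry, then descend with force checks.

```bash
python3 - <<'E'
from h import *
c=np.array([.4549,-.0399,0]);d=np.array([.733,.68,0])
for o,z in((0,.078),(.038,.078),(.043,.078),(.043,.04),(.043,.03),(.055,.03),(.043,.02),(.043,.01),(-.043,.01),(-.043,.02),(-.055,.01)): print(o,z,proj('scene',[c+d*o+[0,0,z]])+[[1.1,.2]])
i=cv2.imread('pics/t1.png'); 
s=cv2.imread('pics/s2.png'); cv2.imwrite('pics/x.png',np.hstack([cv2.resize(s[110:215,290:400],(440,420),interpolation=cv2.INTER_CUBIC)]))
snap('top','t2')
E
python3 -c "
import cv2,numpy as np
s=cv2.imread('pics/x.png');t=cv2.imread('pics/t2.png')[245:310,310:365]
cv2.imwrite('pics/x.png',np.hstack([s,cv2.resize(t,(355,420),interpolation=cv2.INTER_CUBIC)]))"
```

```text
0 0.078 [[350.82039018 173.4643921 ]]
0.038 0.078 [[351.44149062 179.80561674]]
0.043 0.078 [[351.52528926 180.66157734]]
0.043 0.04 [[350.97613642 190.9625461 ]]
0.043 0.03 [[350.83419973 193.62124307]]
0.055 0.03 [[351.02817496 195.74880666]]
0.043 0.02 [[350.69331644 196.25869399]]
0.043 0.01 [[350.55347618 198.87512954]]
-0.043 0.01 [[349.26246604 184.32280706]]
-0.043 0.02 [[349.3902726  181.77672766]]
-0.055 0.01 [[349.09189806 182.40223859]]
```

View pics/x.png

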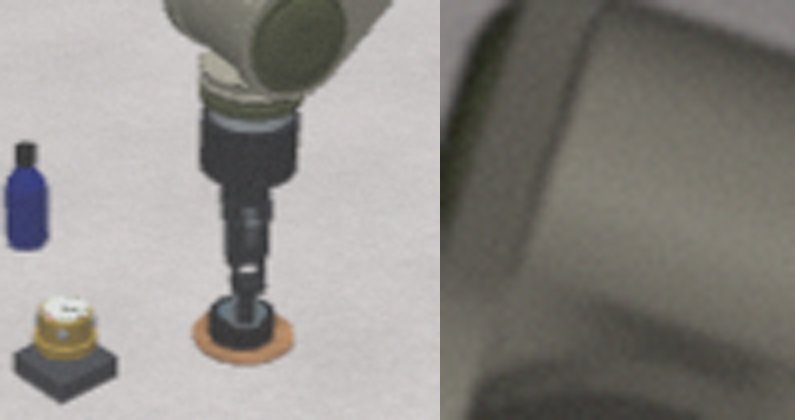

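Call:
{"method": "arm_command", "body": {"rows": "0 0 0 3 0 0 0;0 0 0 0 0 0 0"}}

```text
time_s: 4.47
position: [0.455, -0.04, 0.0189]
tool_rot: [[-0.68, 0.733, -0.0], [0.733, 0.68, 0.0], [0.0, -0.0, -1.0]]
ft_force: [-0.1, 0.5, 0.1]
grip_width: 0.0856
```

Call:
{"method": "arm_command", "body": {"rows": "0 0 0 3 0 0 0;0 0 0 0 0 0 0"}}

```text
time_s: 4.63
position: [0.455, -0.04, 0.0158]
tool_rot: [[-0.68, 0.733, -0.001], [0.733, 0.68, 0.0], [0.001, -0.0, -1.0]]
ft_force: [-0.1, -0.9, 0.0]
grip_width: 0.0855
```

Call:
{"method": "arm_command", "body": {"rows": "0 0 0 3 0 0 0;0 0 0 0 0 0 0"}}

```text
time_s: 4.8
position: [0.455, -0.04, 0.0128]
tool_rot: [[-0.68, 0.733, -0.001], [0.733, 0.68, 0.0], [0.001, -0.0, -1.0]]
ft_force: [0.4, 0.8, 0.1]
grip_width: 0.0856
```

Call:
{"method": "arm_command", "body": {"rows": "0.2 0 0 0 0 0 0;0.3 0 0 0 0 0 0;0.33 0 0 0 0 0 0;0.36 0 0 0 0 0 0;0.4 0 0 0 0 0 0", "squeeze": 20}}

```text
time_s: 5.22
position: [0.4552, -0.0401, 0.0136]
tool_rot: [[-0.68, 0.733, 0.0], [0.733, 0.68, -0.0], [-0.0, 0.0, -1.0]]
ft_force: [-2.2, 0.2, 5.9]
grip_width: 0.0526
```

Call:
{"method": "arm_command", "body": {"rows": "0.42 0 0 0 0 0 0;0.42 0 0 0 0 0 0;0.42 0 0 0 0 0 0"}}

```text
time_s: 5.47
position: [0.4552, -0.0401, 0.0136]
tool_rot: [[-0.68, 0.733, 0.0], [0.733, 0.68, -0.0], [-0.0, 0.0, -1.0]]
ft_force: [-1.5, -0.2, 5.3]
grip_width: 0.0526
```

Call:
{"method": "arm_command", "body": {"rows": "0.3 0 0 0 0 0 0;0.2 0 0 0 0 0 0;0.2 0 0 0 0 0 0;0.2 0 0 2 0 0 0;0.2 0 0 0 0 0 0"}}

```text
time_s: 5.88
position: [0.455, -0.04, 0.0109]
tool_rot: [[-0.68, 0.733, -0.0], [0.733, 0.68, 0.0], [0.0, -0.0, -1.0]]
ft_force: [-0.6, 0.6, 0.1]
grip_width: 0.0683
```

```bash
python3 - <<'E'
from h import *
where([.4546,-.0402,.026])
s=snap('scene','s3')
a=cv2.resize(s[165:210,320:380,::-1],(800,600),interpolation=cv2.INTER_CUBIC); cv2.imwrite('pics/s3c.png',a)
E
```

```text
t 5.88 p [ 0.455  -0.04    0.0109] yawy 42.8 tilt [-0.0004  0.0001] F [-0.6  0.6  0.1] w 0.0683 togo [  0.1  -0.5 -15.1] q6 -62.8
```

View pics/s3c.png

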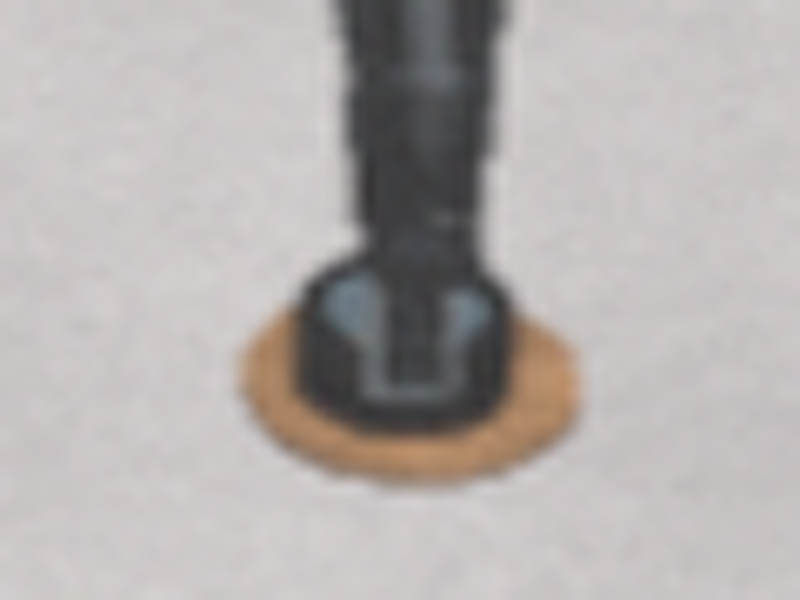

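The tip of the open finger shows at scene row ~195, about 9 mm above the TCP height when part-open. It overlaps only the cap's upper third, so I'll go about 7 mm deeper and close.

Call:
{"method": "arm_command", "body": {"rows": "0.2 0 0 2.5 0 0 0;0.2 0 0 0 0 0 0;0.2 0 0 2.5 0 0 0;0.2 0 0 0 0 0 0"}}

```text
time_s: 6.27
position: [0.455, -0.04, 0.0059]
tool_rot: [[-0.68, 0.733, -0.001], [0.733, 0.68, 0.0], [0.0, -0.0, -1.0]]
ft_force: [-0.9, 0.4, 0.1]
grip_width: 0.0684
```

Call:
{"method": "arm_command", "body": {"rows": "0.2 0 0 2 0 0 0;0.25 0 0 0 0 0 0;0.3 0 0 0 0 0 0;0.33 0 0 0 0 0 0;0.36 0 0 0 0 0 0", "squeeze": 20}}

```text
time_s: 6.68
position: [0.4552, -0.04, 0.0043]
tool_rot: [[-0.68, 0.733, 0.0], [0.733, 0.68, -0.0], [-0.0, 0.0, -1.0]]
ft_force: [-0.9, 1.1, 0.6]
grip_width: 0.0548
```

Call:
{"method": "arm_command", "body": {"rows": "0.4 0 0 0 0 0 0;0.42 0 0 0 0 0 0;0.42 0 0 0 0 0 0;0.42 0 0 0 0 0 0"}}

```text
time_s: 7.02
position: [0.4552, -0.04, 0.0044]
tool_rot: [[-0.68, 0.733, 0.0], [0.733, 0.68, -0.0], [-0.0, 0.0, -1.0]]
ft_force: [-1.2, 0.2, 4.8]
grip_width: 0.0535
```

Call:
{"method": "arm_command", "body": {"rows": "0.3 0 0 0 0 0 0;0.15 0 0 0 0 0 0;0.1 0 0 0 0 0 0;0.1 0 0 0 0 0 0"}}

```text
time_s: 7.35
position: [0.4551, -0.04, 0.0041]
tool_rot: [[-0.68, 0.733, -0.0], [0.733, 0.68, 0.0], [0.0, -0.0, -1.0]]
ft_force: [-0.6, -0.1, 0.4]
grip_width: 0.0769
```

Call:
{"method": "arm_command", "body": {"rows": "0.1 0 0 0 0 0 6;0.1 0 0 0 0 0 6;0.1 0 0 0 0 0 6;0.1 0 0 0 0 0 6;0.1 0 0 0 0 0 6"}}

```text
time_s: 7.77
position: [0.4551, -0.04, 0.0041]
tool_rot: [[-0.217, 0.976, -0.0], [0.976, 0.217, 0.0], [0.0, -0.0, -1.0]]
ft_force: [-0.5, 0.2, 0.9]
grip_width: 0.0769
```

Call:
{"method": "arm_command", "body": {"rows": "0.1 0 0 0 0 0 6;0.1 0 0 0 0 0 6;0.1 0 0 0 0 0 6;0.1 0 0 0 0 0 6;0.1 0 0 0 0 0 6"}}

```text
time_s: 8.18
position: [0.4551, -0.0401, 0.0041]
tool_rot: [[0.3, 0.954, -0.0], [0.954, -0.3, 0.0], [-0.0, -0.0, -1.0]]
ft_force: [-0.1, 0.4, -0.0]
grip_width: 0.0768
```

Call:
{"method": "arm_command", "body": {"rows": "0.1 0 0 0 0 0 6;0.1 0 0 0 0 0 6;0.1 0 0 0 0 0 6;0.1 0 0 0 0 0 6;0.1 0 0 0 0 0 6"}}

```text
time_s: 8.6
position: [0.4551, -0.04, 0.0041]
tool_rot: [[0.737, 0.676, -0.0], [0.676, -0.737, 0.0], [-0.0, -0.0, -1.0]]
ft_force: [-0.2, -0.1, 0.2]
grip_width: 0.077
```

```bash
python3 -c "
from h import *
where([.4552,-.0400,.0044])"
```

```text
t 8.6 p [ 0.4551 -0.04    0.0041] yawy -47.5 tilt [-0.0001  0.    ] F [-0.2 -0.1  0.2] w 0.077 togo [ 0.1  0.  -0.3] q6 27.5
```

Call:
{"method": "arm_command", "body": {"rows": "0.2 0 0 0 0 0 0;0.27 0 0 0 0 0 0;0.32 0 0 0 0 0 0;0.36 0 0 0 0 0 0;0.4 0 0 0 0 0 0", "squeeze": 22}}

```text
time_s: 9.02
position: [0.4551, -0.04, 0.0044]
tool_rot: [[0.732, 0.681, -0.0], [0.681, -0.732, -0.0], [-0.0, -0.0, -1.0]]
ft_force: [-0.4, 0.4, 2.9]
grip_width: 0.0532
```

Call:
{"method": "arm_command", "body": {"rows": "0.42 0 0 0 0 0 0;0.42 0 0 0 0 0 0;0.42 0 0 0 0 0 0;0.42 0 0 0 0 0 0"}}

```text
time_s: 9.35
position: [0.455, -0.04, 0.0044]
tool_rot: [[0.733, 0.68, -0.0], [0.68, -0.733, -0.0], [-0.0, -0.0, -1.0]]
ft_force: [-1.9, -0.1, 4.8]
grip_width: 0.0533
```

```bash
python3 -c "
from h import *
where([.592,-.1047,.0044])"
```

```text
t 9.35 p [ 0.455  -0.04    0.0044] yawy -47.1 tilt [-0.0001 -0.    ] F [-1.9 -0.1  4.8] w 0.0533 togo [ 5.630e+01  1.406e+02 -1.000e-01] q6 27.2
```

Call:
{"method": "arm_command", "body": {"rows": "0.42 0 0 -5 0 0 0;0.42 0 0 -15 0 0 0;0.42 0 0 -25 0 0 0;0.42 0 0 -25 0 0 0;0.42 0 0 -20 0 0 0"}}

```text
time_s: 9.77
position: [0.4553, -0.0401, 0.0959]
tool_rot: [[0.733, 0.68, 0.001], [0.68, -0.733, -0.0], [0.001, 0.001, -1.0]]
ft_force: [-0.3, -0.2, -0.2]
grip_width: 0.0532
```

Call:
{"method": "arm_command", "body": {"rows": "0.42 5 12 0 0 0 0;0.42 10 25 0 0 0 0;0.42 12 30 0 0 0 0;0.42 12 30 0 0 0 0;0.42 10 25 0 0 0 0"}}

```text
time_s: 10.18
position: [0.5757, -0.0971, 0.0944]
tool_rot: [[0.733, 0.68, 0.001], [0.68, -0.733, -0.0], [0.0, 0.001, -1.0]]
ft_force: [-0.1, -0.1, -0.0]
grip_width: 0.0533
```

Call:
{"method": "arm_command", "body": {"rows": "0.42 7 18 0 0 0 0;0.42 0 0 0 0 0 0;0.42 0 0 5 0 0 0;0.42 0 0 0 0 0 0;0.42 0 0 0 0 0 0"}}

```text
time_s: 10.6
position: [0.5903, -0.104, 0.0889]
tool_rot: [[0.733, 0.68, -0.002], [0.68, -0.733, 0.001], [-0.001, -0.002, -1.0]]
ft_force: [0.1, 0.4, -0.2]
grip_width: 0.0532
```

```bash
python3 - <<'E'
from h import *
where([.592,-.1047,.0574])
p=readout.observe()['position']
s=snap('scene','s4');snap('top','t4')
# predicted outlines: cap bottom rim, cap top (from TCP), gauge shoulder, foot
a=np.linspace(0,2*np.pi,73);C=np.c_[np.cos(a),np.sin(a),0*a]
x0,y0,k=275,150,13
im=cv2.resize(s[y0:y0+45,x0:x0+60,::-1],(60*k,45*k),interpolation=cv2.INTER_CUBIC)
def draw(P,col):
    q=((proj('scene',P)+[1.1,.2]-[x0,y0]+.5)*k).astype(int); cv2.polylines(im,[q.reshape(-1,1,2)],True,col,1)
zc=p[2]-.0004
for dz in(0,.021): draw(C*.027+[p[0],p[1],zc+dz],(0,255,0))
G=np.array([.592,-.1047,0])
draw(C*.0185+G+[0,0,.062],(0,0,255));draw(C*.025+G+[0,0,.04],(0,0,255))
cv2.imwrite('pics/s4c.png',im)
E
```

```text
t 10.6 p [ 0.5903 -0.104   0.0889] yawy -47.1 tilt [-0.0016  0.0006] F [ 0.1  0.4 -0.2] w 0.0532 togo [ 0.8  1.7 31.5] q6 25.8
```

View pics/s4c.png

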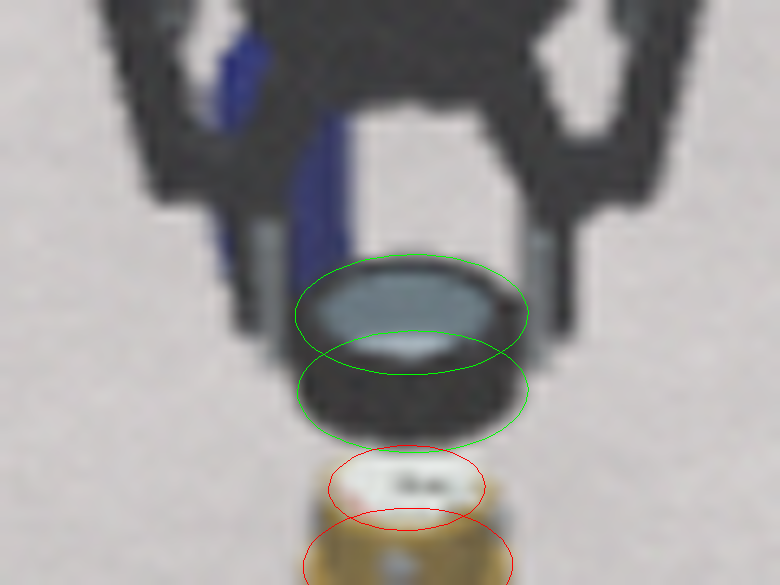

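The view shows the cap held level, with its outline centred near crop x 409 (scene ~306.4). The dial sits under it near (410,488), about (306.5,187.5). A short numeric check of the sideways offset comes before lowering.

```bash
python3 - <<'E'
from h import *
from scipy.optimize import brentq
s=cv2.imread('pics/s4.png').astype(float);s0=cv2.imread('pics/scene0.png').astype(float)
p=np.array([.5903,-.1040,.0885]);G=np.array([.592,-.1047,0])
n=np.array([-.68,.733,0]);f=np.array([.62,.57,0])/.842
def edges(v,g,u0,u1,th):
    r=g[v,u0:u1]; m=np.where(r<th)[0]; i,j=m[0],m[-1]
    L=i-1+(r[i-1]-th)/(r[i-1]-r[i]); R=j+(r[j]-th)/(r[j]-r[j+1]) if 1 else 0
    return u0+L,u0+R
def sil(c,r,z): # left,right tangent points, near-side limb
    return proj('scene',np.array([c+n*-r+[0,0,z],c+n*r+[0,0,z]]))
g=cv2.cvtColor(s.astype(np.uint8),cv2.COLOR_BGR2GRAY).astype(float)
b=s0[:,:,0]  # blue: brass dark against bench
pc=np.array([p[0],p[1],0])
print('cap'); 
for v in(179,180,181,182):
    # z of rim side tangent at that row
    z=brentq(lambda z:sil(pc,.027,z)[:,1].mean()-v,0,.15); q=sil(pc,.027,z)
    e=edges(v,g,290,325,120); print(v,round(z,4),np.round(e,2),'mid',round(np.mean(e),2),'model',q[:,0].mean().round(2),'w',np.ptp(e).round(2),np.ptp(q[:,0]).round(2))
print('case')
for v in(190,191,192,193,194,195,196):
    z=brentq(lambda z:sil(G,.021,z)[:,1].mean()-v,-.05,.15); q=sil(G,.021,z)
    e=edges(v,b,294,319,120); print(v,round(z,4),np.round(e,2),'mid',round(np.mean(e),2),'model',q[:,0].mean().round(2),'w',np.ptp(e).round(2),np.ptp(q[:,0]).round(2))
E
```

```text
cap
179 0.0898 [297.21 314.39] mid 305.8 model 305.15 w 17.19 17.74
180 0.0862 [297.47 314.32] mid 305.89 model 305.16 w 16.85 17.71
181 0.0826 [297.9  313.74] mid 305.82 model 305.18 w 15.85 17.68
182 0.079 [298.83 312.64] mid 305.73 model 305.19 w 13.81 17.66
case
190 0.0502 [298.87 312.82] mid 305.84 model 304.75 w 13.94 13.58
191 0.0465 [298.69 312.91] mid 305.8 model 304.77 w 14.22 13.56
192 0.0428 [298.5  313.27] mid 305.89 model 304.78 w 14.77 13.54
193 0.0391 [298.25 313.5 ] mid 305.88 model 304.8 w 15.25 13.52
194 0.0354 [298.15 313.52] mid 305.83 model 304.81 w 15.37 13.5
195 0.0316 [298.02 313.64] mid 305.83 model 304.82 w 15.62 13.48
196 0.0279 [296.83 314.3 ] mid 305.57 model 304.84 w 17.48 13.46
```

Call:
{"method": "arm_command", "body": {"rows": "0.42 1 1 5 0 0 0;0.42 0 0 8 0 0 0;0.42 0 0 7 0 0 0;0.42 0 0 0 0 0 0;0.42 0 0 0 0 0 0"}}

```text
time_s: 11.12
position: [0.5924, -0.1045, 0.0685]
tool_rot: [[0.733, 0.68, -0.001], [0.68, -0.733, 0.001], [-0.001, -0.001, -1.0]]
ft_force: [-0.1, -0.2, 0.1]
grip_width: 0.0532
```

Call:
{"method": "arm_command", "body": {"rows": "0.42 0 0 2 0 0 0;0.42 0 0 2 0 0 0;0.42 0 0 0 0 0 0"}}

```text
time_s: 11.37
position: [0.5927, -0.1047, 0.065]
tool_rot: [[0.733, 0.68, -0.0], [0.68, -0.733, 0.0], [-0.0, -0.0, -1.0]]
ft_force: [0.4, -0.5, -1.0]
grip_width: 0.0535
```

Call:
{"method": "arm_command", "body": {"rows": "0.42 0 0 1.5 0 0 0;0.42 0 0 0 0 0 0"}}

```text
time_s: 11.53
position: [0.5927, -0.1047, 0.0636]
tool_rot: [[0.733, 0.68, -0.0], [0.68, -0.733, 0.0], [-0.0, -0.0, -1.0]]
ft_force: [-0.3, 1.0, -1.4]
grip_width: 0.0531
```

Call:
{"method": "arm_command", "body": {"rows": "0.42 0 0 1.5 0 0 0;0.42 0 0 0 0 0 0"}}

```text
time_s: 11.7
position: [0.5927, -0.1047, 0.062]
tool_rot: [[0.733, 0.68, -0.0], [0.68, -0.733, 0.0], [-0.0, -0.0, -1.0]]
ft_force: [-0.0, 0.4, 0.0]
grip_width: 0.0533
```

```bash
python3 -c "
from h import *
where([.5917,-.1044,.0574])"
```

```text
t 11.7 p [ 0.5927 -0.1047  0.062 ] yawy -47.2 tilt [-0.0002  0.    ] F [-0.   0.4  0. ] w 0.0533 togo [-0.6 -0.9  4.6] q6 25.9
```

Call:
{"method": "arm_command", "body": {"rows": "0.42 0 -0.9 0 0 0 0;0.42 0 0 0 0 0 0;0.42 0 0 1 0 0 0;0.42 0 0 0 0 0 0"}}

```text
time_s: 12.03
position: [0.5921, -0.104, 0.0611]
tool_rot: [[0.733, 0.68, -0.0], [0.68, -0.733, 0.0], [-0.0, -0.0, -1.0]]
ft_force: [-0.4, -0.5, -0.4]
grip_width: 0.0535
```

Call:
{"method": "arm_command", "body": {"rows": "0.42 0 0 1 0 0 0;0.42 0 0 0 0 0 0"}}

```text
time_s: 12.2
position: [0.5921, -0.104, 0.06]
tool_rot: [[0.733, 0.68, -0.0], [0.68, -0.733, 0.0], [-0.0, -0.0, -1.0]]
ft_force: [0.1, 0.0, -0.4]
grip_width: 0.0532
```

Call:
{"method": "arm_command", "body": {"rows": "0.42 0 0 1 0 0 0;0.42 0 0 0 0 0 0"}}

```text
time_s: 12.37
position: [0.592, -0.104, 0.059]
tool_rot: [[0.733, 0.68, -0.0], [0.68, -0.733, 0.0], [-0.0, -0.0, -1.0]]
ft_force: [-0.8, -0.6, 0.0]
grip_width: 0.0533
```

Call:
{"method": "arm_command", "body": {"rows": "0.42 0 0 0.8 0 0 0;0.42 0 0 0 0 0 0"}}

```text
time_s: 12.53
position: [0.592, -0.104, 0.0582]
tool_rot: [[0.733, 0.68, -0.0], [0.68, -0.733, 0.0], [-0.0, -0.0, -1.0]]
ft_force: [-0.5, -0.4, 0.4]
grip_width: 0.0532
```

```bash
python3 -c "
from h import *
where([.5920,-.1041,.0574]);print(readout.observe()['wrist_torque'])"
```

```text
t 12.53 p [ 0.592  -0.104   0.0582] yawy -47.2 tilt [-0.0004  0.0001] F [-0.5 -0.4  0.4] w 0.0532 togo [-0.1  0.1  0.8] q6 25.9
[-0.01042847  0.09971753 -0.04293118]
```

Call:
{"method": "arm_command", "body": {"rows": "0.42 0 0 0.5 0 0 0;0.42 0 0 0 0 0 0"}}

```text
time_s: 12.7
position: [0.5921, -0.104, 0.0578]
tool_rot: [[0.733, 0.68, -0.0], [0.68, -0.733, 0.0], [-0.0, -0.0, -1.0]]
ft_force: [-0.8, 0.0, -0.2]
grip_width: 0.0535
```

Call:
{"method": "arm_command", "body": {"rows": "0.42 0 0 0.5 0 0 0;0.42 0 0 0 0 0 0"}}

```text
time_s: 12.87
position: [0.5921, -0.104, 0.0573]
tool_rot: [[0.733, 0.68, -0.0], [0.68, -0.733, 0.0], [-0.0, -0.0, -1.0]]
ft_force: [-2.0, 0.3, -0.2]
grip_width: 0.0532
```

Call:
{"method": "arm_command", "body": {"rows": "0.42 0 0 0.5 0 0 0;0.42 0 0 0 0 0 0"}}

```text
time_s: 13.03
position: [0.5921, -0.104, 0.0569]
tool_rot: [[0.733, 0.68, -0.0], [0.68, -0.733, 0.0], [-0.0, -0.0, -1.0]]
ft_force: [-1.1, 0.1, -0.4]
grip_width: 0.0534
```

Call:
{"method": "arm_command", "body": {"rows": "0.42 0 0 0.5 0 0 0;0.42 0 0 0 0 0 0"}}

```text
time_s: 13.2
position: [0.5921, -0.104, 0.0564]
tool_rot: [[0.733, 0.68, -0.0], [0.68, -0.733, 0.0], [-0.0, -0.0, -1.0]]
ft_force: [-2.4, -0.3, 0.8]
grip_width: 0.0532
```

Call:
{"method": "arm_command", "body": {"rows": "0.42 0 0 0.5 0 0 0;0.42 0 0 0 0 0 0"}}

```text
time_s: 13.37
position: [0.5921, -0.104, 0.0561]
tool_rot: [[0.733, 0.68, -0.0], [0.68, -0.733, 0.0], [-0.0, -0.0, -1.0]]
ft_force: [-1.1, 0.3, 3.2]
grip_width: 0.0527
```

Call:
{"method": "arm_command", "body": {"rows": "0.3 0 0 0 0 0 0;0.2 0 0 0 0 0 0;0.1 0 0 0 0 0 0;0.1 0 0 0 0 0 0;0.1 0 0 0 0 0 0"}}

```text
time_s: 13.78
position: [0.5923, -0.1041, 0.0559]
tool_rot: [[0.733, 0.68, 0.0], [0.68, -0.733, -0.0], [0.0, 0.0, -1.0]]
ft_force: [-0.7, -0.6, -0.0]
grip_width: 0.0769
```

Call:
{"method": "arm_command", "body": {"rows": "0.1 0 0 -8 0 0 0;0.1 0 0 -15 0 0 0;0.1 0 0 -20 0 0 0;0.1 0 0 -14 0 0 0;0.1 0 0 0 0 0 0"}}

```text
time_s: 14.2
position: [0.5936, -0.1045, 0.1165]
tool_rot: [[0.733, 0.68, 0.006], [0.68, -0.733, -0.002], [0.003, 0.006, -1.0]]
ft_force: [0.1, -0.3, -0.4]
grip_width: 0.077
```

Call:
{"method": "arm_command", "body": {"rows": "0.5 0 0 0 0 0 0;0.9 0 0 0 0 0 0;1 0 0 0 0 0 0;1 0 0 0 0 0 0;1 0 0 0 0 0 0"}}

```text
time_s: 14.62
position: [0.592, -0.1039, 0.1123]
tool_rot: [[0.733, 0.68, -0.001], [0.68, -0.733, 0.0], [-0.001, -0.001, -1.0]]
ft_force: [0.0, -0.1, -0.4]
grip_width: 0.0162
```

Call:
{"method": "arm_command", "body": {"rows": "1 0 0 0 0 0 0;1 0 0 0 0 0 0;1 0 0 0 0 0 0;1 0 0 0 0 0 0;1 0 0 0 0 0 0"}}

```text
time_s: 15.03
position: [0.5922, -0.104, 0.1129]
tool_rot: [[0.733, 0.68, 0.0], [0.68, -0.733, 0.0], [0.0, -0.0, -1.0]]
ft_force: [0.2, -0.2, -0.1]
grip_width: -0.0001
```

```bash
python3 - <<'E'
from h import *
where([.592,-.1041,.09])
p=readout.observe()['position']
s=snap('scene','s5');snap('top','t5')
a=np.linspace(0,2*np.pi,73);C=np.c_[np.cos(a),np.sin(a),0*a]
x0,y0,k=275,155,13
im=cv2.resize(s[y0:y0+45,x0:x0+60,::-1],(60*k,45*k),interpolation=cv2.INTER_CUBIC)
def draw(P,col):
    q=((proj('scene',P)+[.8,.2]-[x0,y0]+.5)*k).astype(int); cv2.polylines(im,[q.reshape(-1,1,2)],True,col,1)
for z in(.057,.078): draw(C*.027+[.592,-.104,z],(0,255,0))
draw(C*.003+[p[0],p[1],p[2]],(0,0,255));draw(C*.003+[p[0],p[1],p[2]-.01],(0,255,255))
cv2.imwrite('pics/s5c.png',im)
E
```

```text
t 15.03 p [ 0.5922 -0.104   0.1129] yawy -47.2 tilt [0. 0.] F [ 0.2 -0.2 -0.1] w -0.0001 togo [-0.2 -0.  22.9] q6 25.9
```

View pics/s5c.png

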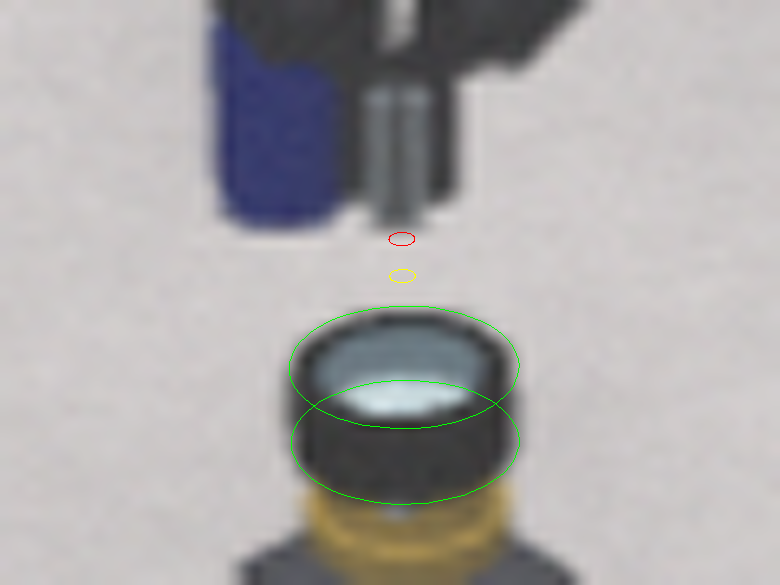

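The cap sits level on the balls, with its underside near crop row 500 (scene ~193). The closed fingertips are centred above it at about row 225. I'll press straight down in guarded steps.

Call:
{"method": "arm_command", "body": {"rows": "1 0 0 10 0 0 0;1 0 0 12 0 0 0;1 0 0 6 0 0 0;1 0 0 0 0 0 0;1 0 0 0 0 0 0"}}

```text
time_s: 15.55
position: [0.5921, -0.104, 0.0845]
tool_rot: [[0.733, 0.68, -0.001], [0.68, -0.733, 0.0], [-0.0, -0.001, -1.0]]
ft_force: [0.6, 0.0, 0.1]
grip_width: 0.0002
```

Call:
{"method": "arm_command", "body": {"rows": "1 0 0 1.5 0 0 0;1 0 0 1.5 0 0 0;1 0 0 0 0 0 0"}}

```text
time_s: 15.8
position: [0.5922, -0.104, 0.082]
tool_rot: [[0.733, 0.68, 0.0], [0.68, -0.733, -0.0], [0.0, 0.0, -1.0]]
ft_force: [-0.1, 0.2, 0.2]
grip_width: -0.0001
```

Call:
{"method": "arm_command", "body": {"rows": "1 0 0 1.5 0 0 0;1 0 0 0 0 0 0"}}

```text
time_s: 15.97
position: [0.5921, -0.104, 0.0803]
tool_rot: [[0.733, 0.68, -0.0], [0.68, -0.733, 0.0], [-0.0, -0.0, -1.0]]
ft_force: [0.5, -0.1, 0.7]
grip_width: -0.0001
```

Call:
{"method": "arm_command", "body": {"rows": "1 0 0 1.5 0 0 0;1 0 0 0 0 0 0"}}

```text
time_s: 16.13
position: [0.5921, -0.104, 0.0787]
tool_rot: [[0.733, 0.68, -0.0], [0.68, -0.733, 0.0], [-0.0, -0.0, -1.0]]
ft_force: [-0.6, -0.5, -0.4]
grip_width: -0.0002
```

Call:
{"method": "arm_command", "body": {"rows": "1 0 0 1 0 0 0;1 0 0 0 0 0 0"}}

```text
time_s: 16.3
position: [0.5921, -0.104, 0.0777]
tool_rot: [[0.733, 0.68, -0.0], [0.68, -0.733, 0.0], [-0.0, -0.0, -1.0]]
ft_force: [0.1, 0.0, -0.5]
grip_width: -0.0002
```

Call:
{"method": "arm_command", "body": {"rows": "1 0 0 1 0 0 0;1 0 0 0 0 0 0"}}

```text
time_s: 16.47
position: [0.5921, -0.104, 0.0768]
tool_rot: [[0.733, 0.68, -0.0], [0.68, -0.733, 0.0], [-0.0, -0.0, -1.0]]
ft_force: [-0.4, 0.1, -0.2]
grip_width: 0.0002
```

Call:
{"method": "arm_command", "body": {"rows": "1 0 0 1 0 0 0;1 0 0 0 0 0 0"}}

```text
time_s: 16.63
position: [0.5921, -0.104, 0.0758]
tool_rot: [[0.733, 0.68, -0.0], [0.68, -0.733, 0.0], [-0.0, -0.0, -1.0]]
ft_force: [0.5, -0.4, 0.0]
grip_width: 0.0
```

Call:
{"method": "arm_command", "body": {"rows": "1 0 0 1 0 0 0;1 0 0 0 0 0 0"}}

```text
time_s: 16.8
position: [0.5921, -0.104, 0.0748]
tool_rot: [[0.733, 0.68, -0.0], [0.68, -0.733, 0.0], [-0.0, -0.0, -1.0]]
ft_force: [-0.4, 0.0, -0.6]
grip_width: 0.0003
```

Call:
{"method": "arm_command", "body": {"rows": "1 0 0 1 0 0 0;1 0 0 0 0 0 0"}}

```text
time_s: 16.97
position: [0.5921, -0.104, 0.0738]
tool_rot: [[0.733, 0.68, -0.0], [0.68, -0.733, 0.0], [-0.0, -0.0, -1.0]]
ft_force: [0.4, -0.6, -0.4]
grip_width: -0.0002
```

Call:
{"method": "arm_command", "body": {"rows": "1 0 0 1 0 0 0;1 0 0 0 0 0 0"}}

```text
time_s: 17.13
position: [0.5921, -0.104, 0.0728]
tool_rot: [[0.733, 0.68, -0.0], [0.68, -0.733, 0.0], [-0.0, -0.0, -1.0]]
ft_force: [0.7, 0.4, 0.2]
grip_width: 0.0
```

Call:
{"method": "arm_command", "body": {"rows": "1 0 0 1 0 0 0;1 0 0 0 0 0 0"}}

```text
time_s: 17.3
position: [0.5921, -0.104, 0.0717]
tool_rot: [[0.733, 0.68, -0.0], [0.68, -0.733, 0.0], [-0.0, -0.0, -1.0]]
ft_force: [-0.2, -0.0, -0.4]
grip_width: 0.0003
```

Call:
{"method": "arm_command", "body": {"rows": "1 0 0 1 0 0 0;1 0 0 0 0 0 0"}}

```text
time_s: 17.47
position: [0.5922, -0.104, 0.0708]
tool_rot: [[0.733, 0.68, -0.0], [0.68, -0.733, 0.0], [-0.0, -0.0, -1.0]]
ft_force: [-0.1, 1.0, 0.5]
grip_width: 0.0001
```

Call:
{"method": "arm_command", "body": {"rows": "1 0 0 1 0 0 0;1 0 0 0 0 0 0"}}

```text
time_s: 17.63
position: [0.5924, -0.1041, 0.0702]
tool_rot: [[0.733, 0.68, 0.001], [0.68, -0.733, -0.0], [0.0, 0.001, -1.0]]
ft_force: [0.1, -0.0, 1.6]
grip_width: 0.0001
```

Call:
{"method": "arm_command", "body": {"rows": "1 0 0 1 0 0 0;1 0 0 0 0 0 0"}}

```text
time_s: 17.8
position: [0.5927, -0.1043, 0.0696]
tool_rot: [[0.733, 0.68, 0.002], [0.68, -0.733, -0.001], [0.001, 0.002, -1.0]]
ft_force: [0.0, 0.5, 4.7]
grip_width: -0.0003
```

Call:
{"method": "arm_command", "body": {"rows": "1 0 0 1 0 0 0;1 0 0 0 0 0 0"}}

```text
time_s: 17.97
position: [0.5931, -0.1044, 0.0691]
tool_rot: [[0.733, 0.68, 0.003], [0.68, -0.733, -0.001], [0.001, 0.003, -1.0]]
ft_force: [0.1, -0.9, 8.1]
grip_width: -0.0001
```

Call:
{"method": "arm_command", "body": {"rows": "1 0 0 1 0 0 0;1 0 0 0 0 0 0"}}

```text
time_s: 18.13
position: [0.5935, -0.1046, 0.0685]
tool_rot: [[0.733, 0.68, 0.004], [0.68, -0.733, -0.002], [0.002, 0.004, -1.0]]
ft_force: [1.5, -0.8, 8.5]
grip_width: 0.0002
```

Call:
{"method": "arm_command", "body": {"rows": "1 0 -0.3 1 0 0 0;1 0 0 0 0 0 0"}}

```text
time_s: 18.3
position: [0.5938, -0.1045, 0.0678]
tool_rot: [[0.733, 0.68, 0.006], [0.68, -0.733, -0.002], [0.003, 0.006, -1.0]]
ft_force: [4.2, -0.7, 9.3]
grip_width: -0.0001
```

Call:
{"method": "arm_command", "body": {"rows": "1 0 -0.3 1 0 0 0;1 0 0 0 0 0 0"}}

```text
time_s: 18.47
position: [0.5931, -0.1041, 0.0661]
tool_rot: [[0.733, 0.68, 0.004], [0.68, -0.733, -0.001], [0.002, 0.004, -1.0]]
ft_force: [2.8, -1.2, 1.5]
grip_width: -0.0001
```

Call:
{"method": "arm_command", "body": {"rows": "1 0 -0.3 1 0 0 0;1 0 0 0 0 0 0"}}

```text
time_s: 18.63
position: [0.591, -0.1031, 0.0633]
tool_rot: [[0.733, 0.68, -0.002], [0.68, -0.733, 0.001], [-0.001, -0.001, -1.0]]
ft_force: [-0.4, 0.6, -1.4]
grip_width: 0.0001
```

```bash
python3 -c "
from h import *
where([.5921,-.104,.058]);print(readout.observe()['wrist_torque'])"
```

```text
t 18.63 p [ 0.591  -0.1031  0.0633] yawy -47.2 tilt [-0.0015  0.0006] F [-0.4  0.6 -1.4] w 0.0001 togo [0.2 1.4 5.3] q6 26.0
[ 0.00315459 -0.02552    -0.04405679]
```

The force fell suddenly from 9 N to zero, which looks like the snap. I'll check with a picture before pressing on.

```bash
python3 - <<'E'
from h import *
s=snap('scene','s6')
a=np.linspace(0,2*np.pi,73);C=np.c_[np.cos(a),np.sin(a),0*a]
x0,y0,k=275,160,13
im=cv2.resize(s[y0:y0+45,x0:x0+60,::-1],(60*k,45*k),interpolation=cv2.INTER_CUBIC)
def draw(P,col):
    q=((proj('scene',P)+[.8,.2]-[x0,y0]+.5)*k).astype(int); cv2.polylines(im,[q.reshape(-1,1,2)],True,col,1)
for z in(.044,.065): draw(C*.027+[.592,-.104,z],(0,255,0))
cv2.imwrite('pics/s6c.png',im)
E
```

```text
(no output)
```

View pics/s6c.png

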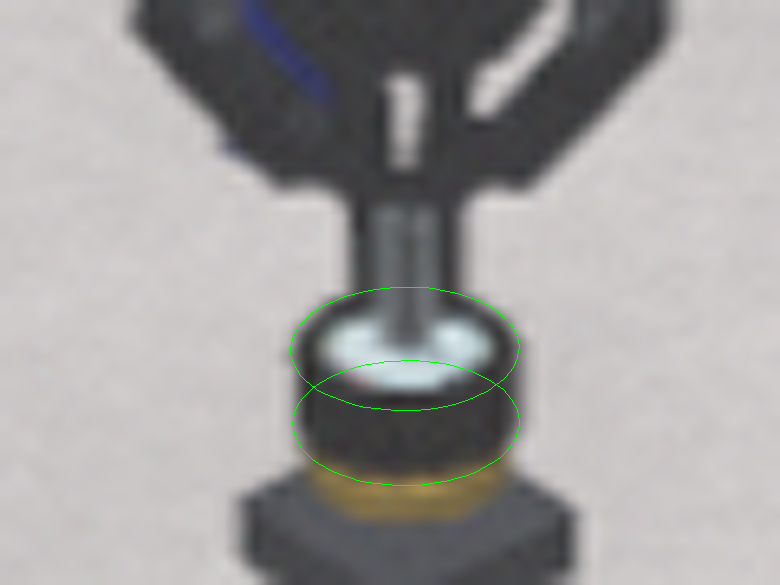

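The snap is confirmed: the cap is level and matches the home outline (lower edge near crop row 480, scene ~197), and the dial lies right under the window. I'll re-centre the tips and press to about 17 N.

Call:
{"method": "arm_command", "body": {"rows": "1 0 1.2 0 0 0 0;1 0 0 1.5 0 0 0;1 0 0 1.5 0 0 0;1 0 0 0 0 0 0"}}

```text
time_s: 19.02
position: [0.5921, -0.1041, 0.0604]
tool_rot: [[0.733, 0.68, -0.001], [0.68, -0.733, 0.0], [-0.0, -0.001, -1.0]]
ft_force: [-0.2, -0.2, -0.1]
grip_width: 0.0
```

Call:
{"method": "arm_command", "body": {"rows": "1 0 0 1 0 0 0;1 0 0 0 0 0 0"}}

```text
time_s: 19.18
position: [0.5923, -0.1042, 0.0597]
tool_rot: [[0.733, 0.68, -0.0], [0.68, -0.733, 0.0], [-0.0, -0.0, -1.0]]
ft_force: [-0.2, 0.3, 0.9]
grip_width: -0.0002
```

Call:
{"method": "arm_command", "body": {"rows": "1 0 0 1 0 0 0;1 0 0 0 0 0 0"}}

```text
time_s: 19.35
position: [0.5924, -0.1043, 0.059]
tool_rot: [[0.733, 0.68, 0.0], [0.68, -0.733, -0.0], [0.0, 0.0, -1.0]]
ft_force: [-0.5, 0.3, 1.1]
grip_width: -0.0001
```

Call:
{"method": "arm_command", "body": {"rows": "1 0 0 1 0 0 0;1 0 0 0 0 0 0"}}

```text
time_s: 19.52
position: [0.5925, -0.1043, 0.059]
tool_rot: [[0.733, 0.68, 0.001], [0.68, -0.733, -0.0], [0.0, 0.001, -1.0]]
ft_force: [-2.8, 0.6, 9.4]
grip_width: 0.0002
```

Call:
{"method": "arm_command", "body": {"rows": "1 0 0 0.8 0 0 0;1 0 0 0 0 0 0;1 0 0 0 0 0 0"}}

```text
time_s: 19.77
position: [0.5925, -0.1043, 0.0589]
tool_rot: [[0.733, 0.68, 0.001], [0.68, -0.733, -0.001], [0.0, 0.001, -1.0]]
ft_force: [-4.8, 1.5, 14.0]
grip_width: -0.0002
```

Call:
{"method": "arm_command", "body": {"rows": "1 0 0 0.1 0 0 0;1 0 0 0 0 0 0;1 0 0 0 0 0 0;1 0 0 0 0 0 0;1 0 0 0 0 0 0"}}

```text
time_s: 20.18
position: [0.5925, -0.1043, 0.0589]
tool_rot: [[0.733, 0.68, 0.001], [0.68, -0.733, -0.001], [0.001, 0.002, -1.0]]
ft_force: [-5.4, 1.7, 14.8]
grip_width: 0.0001
```

```bash
python3 - <<'E'
from h import *
where([.592,-.104,.058])
s=snap('scene','s7');t=snap('top','t7')
x0,y0,k=275,160,13
cv2.imwrite('pics/s7c.png',np.hstack([cv2.resize(s[160:205,275:335,::-1],(400,300),interpolation=cv2.INTER_CUBIC),cv2.resize(t[:,:,::-1],(400,300))]))
E
```

```text
t 20.18 p [ 0.5925 -0.1043  0.0589] yawy -47.2 tilt [ 0.0014 -0.0008] F [-5.4  1.7 14.8] w 0.0001 togo [-0.2 -0.5  0.9] q6 25.9
```

View pics/s7c.png

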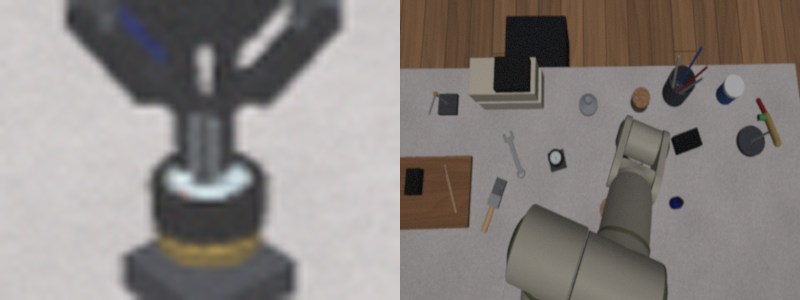

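The cap is seated squarely (shoulder showing just below the rim near crop (205,240)), and the other objects in view look unmoved. The push is steady at 14.8 N on a hard stop, so I'm handing it in.

```bash
python3 -c "
from h import *
env.close_job();where([.592,-.104,.058])"
```

```text
the job is handed in; nothing more can be done
the job is handed in; nothing more can be done
```

The cap is on the open gauge and snapped home. The job was handed in at about 20 s with the closed fingertips still pushing it down at 14.8 N. I don't have a verdict: hand-in reports none, and no state reading was possible afterwards.

- **Grip:** I gripped the cap at 20–22 N per finger, squeezing it from two directions 90° apart to centre it in the jaws.
- **Snap:** I set it on the spring balls, let go, and pressed with the closed fingertips. The force peaked at about 9 N at the ends of the steps, then dropped suddenly.
- **Seating:** It then stopped hard about 12 mm below first contact (13 mm expected). The last pictures show it level at the home height, and everything else in view looks unmoved. The arm hid part of the top view.

Some things did not match:
- **Fingertip height:** The fingertips sat roughly 20 mm higher than the spec says. The first close went over the cap without touching it, and the second caught only its top edge, so I re-gripped deeper.
- **Gauge position:** The two cameras disagreed by about 1 mm on the gauge's sideways position, so I aimed between them.
- **Snap force:** The 9 N reading is slightly under the stated 10–20 N. I only read the force at the end of each step, so the true peak may have been higher.
- **Sideways force:** The final push also carries about 5.5 N of sideways force.

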